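# Clear the space behind the butter dish and flip its cover open

## Task

Open the butter dish for breakfast with your fingertips alone, grasping and lifting nothing: while the cover is still shut, push whichever of the red kitchen timer or the small tin stands close behind the hinge along the worktop, upright, until it is well out of the way of the cover's swing. Then raise the cover by its wooden tongue and tip it right over backwards until it leans fully open by its own weight, without it bumping anything. Keep the dish where it is, leave all the other things alone and finish with your hand away from everything.

Things in the scene. Friction and masses are not known exactly. Their poses are not given: they have to be found in the camera images.
- butter_dish: butter dish, loose, 0.9 kg: white stoneware tray 128 x 158 mm, 24 mm high, under a hinged steel cover (120 x 150 mm, top 72 mm above the worktop). Origin: centre of the tray's underside. Its -x is the front (tongue side), +x the hinge side, y along the hinge, z up. Wall cabinets hang 0.45 m above the worktop from 0.6 m ahead of the robot: come in low behind the dish.
- dish_hinge (a point): middle of the hinge axis, 64 mm from the dish's centre to its +x, 27 mm up. The cover's swing is clear of the timer or tin when its middle is over 115 mm to either side of here along the dish's y, or over 116 mm behind here along +x. At first the one in the way stands 48 to 56 mm behind here and 40 to 70 mm to the -y side.
- butter_cover (a joint): angle of the cover: 0 shut, grows as it opens, 1.85 rad (106 degrees) fully open on its stop. It turns about the hinge axis. The cover (about 0.22 kg, nearly no friction) falls shut from below about 1.15 rad and falls open beyond it; lifting it by the tongue takes about 1 N.
- tongue (a point): middle of the outer end of the underside of the wooden tongue (finger lift) on the cover's front: 44 mm wide along the dish's y, 10 mm thick, 32 mm out from the steel. Cover shut: this point is 51 mm above the worktop, 92 mm from the dish's centre to -x (156 mm from the hinge); below it only the worktop, the tray ends 28 mm short of it. It turns with the cover.
- timer_mid (a point): middle (31 mm up) of the wind-up kitchen timer, red dome on a white ring, 70 mm across, 62 mm high, loose, about 0.2 kg. z axis up.
- tin_mid (a point): middle (29 mm up) of the small food tin, 75 mm across, 58 mm high, loose, about 0.26 kg (the tin that stands on the open worktop, not those at the back wall). z axis up.
- mug: green and white mug, 89 mm across and 86 mm high, 120 mm with its handle; origin at the centre of its underside. A bystander: not to be disturbed.
- bowl: white prep bowl, 120 mm across, 54 mm high; origin at the centre of its underside. A bystander: not to be disturbed.
Things that resemble listed ones, but are neither listed nor needed, are in the scene too. Leave any blue or purple look-alike of the part that bears tin_mid alone.

How it is judged:
By the outcome, as a careful person would: the job done as asked, in the order asked, and still so for the second after the job is handed in, with the robot touching nothing.
It also fails if it takes over 58 s, if anything falls off the work surface, if the arm or the gripper's body presses on something with over 40 N, if the wrist force passes 120 N, or if a joint passes its speed limit or range.

## Robot

A 6-joint arm with a two-finger parallel gripper is mounted at the origin on a cart in front of the work surface, level with it; the furniture and walls round the work are solid. World frame = base frame: x ahead of the robot, y to its left, z up, the work surface at z = 0. Lengths are in m, angles in rad, forces in N, time in s.
With the tool pointing down it reaches from about 0.4 to 0.925 m from the base axis. Payload 12.5 kg.
Tool frame: the origin (TCP) lies on the centre line of the jaws, within the pads' length; the fingertips stand 19 mm ahead of it and the grasp point (between the pads) is the TCP; z points along the fingers, y is the line along which they close (so a half turn about z gives the same grasp; the last joint's range is limited). The gripper opens to 95 mm and grips with 3 to 60 N. Pads are 20 mm wide; open, the fingers measure 119 mm over their backs; the gripper's body (75 mm by 180 mm) begins 59 mm behind the grasp point.
Start: joints at [-1.257, 0.491, 1.559, -0, 1.092, -0.106], TCP at [0.255, -0.571, 0.234] pointing down, gripper open.
Joint ranges: [-3.1, 3.1], [-0.84, 2.19], [0.05, 2.79], [-1.13, 4.28], [0.06, 2.93], [-2.69, 2.69]. Speed limits (rad/s): [2.22, 2.22, 2.79, 3.14, 3.14, 3.14].

## Interface

Orientations are given as a 3x3 rotation matrix whose columns are the frame's x, y, z axes.
In Python, from cell import bot, eyes, ticket gives the robot as it stands.
- The arm moves only by the tool apply_moves, never from a script. Its argument "motion" is a list of rows, each a list of 5 numbers: the closure, from -1 (fully open) to 1 (shut), then the shift along the world's x, y, z normalised to -1 to 1, where 1 is 100 mm, then the turn about the world's z normalised to -1 to 1, where 1 is 360 degrees. In form: [[jaw, x, y, z, twist], ...]. A call has exactly 5 rows; each row shifts and turns the commanded pose from where the row before left it; what a row does not reach is not made up. A row lasts 1/10 s, in which the tool goes at most 50 mm and 8.59 degrees, less where a joint would pass 70% of its speed; a pose out of reach is approached as far as the arm can. A call with a number of a shift or a turn outside -1 to 1 is refused whole. A call with a gripper value outside its range is refused whole. The fingers move at their own pace and stop on an object; "newtons" is the grip in N (left out, the last holds). Time passes only in rows, so rows that do not move let the fingers close, or fill a call up. It gives the time, the measured TCP pose, the force, the opening and the grip force at its end, in the units of the state.
- bot.get_state(): the state, without advancing time (a new reading comes with each control period).
- eyes.capture(name): name is "scene" or "top" or "wrist"; returns a dict with "color" (400x640x3 uint8, red, green, blue), "fx", "fy", "cx", "cy" (pixels), "eye" and "orientation" of the camera in the world. Camera axes: x right, y up, looking along -z (the intrinsics and any distortion apply to the point x, -y, -z); pixel columns grow to the right and rows downward; lengths in m; the calibration is good to about 2 mm. A picture is of the moment at which its call begins. There is no depth.
- ticket.job_done(): hands the job in; it is judged then, once.
The state is a dict: "time": time; "joint_positions": joint angles; "qvel": joint speeds; "joint_efforts": joint torques, N m; "tool_pos": TCP position; "tool_rot": TCP orientation; "ft_force": force on the tool from outside, world axes, zero at the start; "torque": the same for the moment, N m; "opening": finger opening in m; "finger_force": force on a finger pad.
Only numpy, scipy, OpenCV 4.12 (cv2) and the standard library are available. Lean on these libraries where they do the work, as an engineer would, in place of code of your own. Each camera call takes 0.05 s, during which the arm holds its last target. There are 200 camera calls.

## Working session

There is one attempt and no reset: what is moved stays moved. The work goes in short steps, Python scripts to look and compute and a tool call to move; the robot and the scene stay as the last step left them, time stands still between calls to the robot, and variables do not carry over. Pictures are saved under pics/ and viewed, at most 10 in all, crops included, and the job is handed in when it is done.

Besides the shell and the picture viewer there is one more tool, called after ">>>" as name(argument=value, ...), one argument or row to a line, values as JSON. apply_moves: Moves the arm, as the interface text tells. Scaled input: -1 to 1 covers 100 mm each way for a shift and 360 degrees each way for a turn. Its arguments: {"type":"object","properties":{"motion":{"type":"array","items":{"type":"array","items":{"type":"number","minimum":-1,"maximum":1}}},"newtons":{"type":"number"}},"required":["motion"]}

```bash
ls; mkdir -p pics
cat > h.py <<'E'
import numpy as np, cv2
from cell import bot, eyes, ticket
def ray(c,u,v):
    d=np.array([(u-c["cx"])/c["fx"],-(v-c["cy"])/c["fy"],-1.]); return np.array(c["eye"]),np.array(c["orientation"])@d
def onz(c,u,v,z):
    e,d=ray(c,u,v); return e+d*(z-e[2])/d[2]
def proj(c,p):
    q=np.array(c["orientation"]).T@(np.array(p)-np.array(c["eye"])); return c["cx"]+c["fx"]*q[0]/-q[2], c["cy"]-c["fy"]*q[1]/-q[2]
E
python3 - <<'E'
from h import *
for n in("scene","top"):
    c=eyes.capture(n); cv2.imwrite(f"pics/{n}0.png",c["color"][:,:,::-1]); print(n,[k for k in c],c["fx"],c["fy"],c["cx"],c["cy"],c["eye"],np.round(c["orientation"],3).tolist())
    np.save(n+"0.npy",c,allow_pickle=True)
E
```

```text
pics
scene ['color', 'fx', 'fy', 'cx', 'cy', 'eye', 'orientation'] 512.467238377672 512.467238377672 313.8210803665484 197.45163971515487 [0.43227844 0.85333021 0.75259178] [[-0.995, 0.043, -0.088], [-0.097, -0.55, 0.829], [-0.013, 0.834, 0.552]]
top ['color', 'fx', 'fy', 'cx', 'cy', 'eye', 'orientation'] 503.6679984440222 503.6679984440222 319.37065365307205 204.34132822049975 [-0.17245951 -0.44142127  1.50643915] [[0.31, 0.838, -0.449], [-0.951, 0.269, -0.153], [-0.007, 0.474, 0.881]]
```

View pics/top0.png

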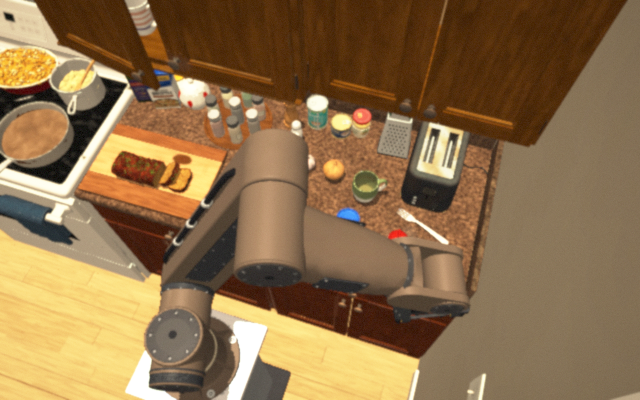

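View pics/scene0.png

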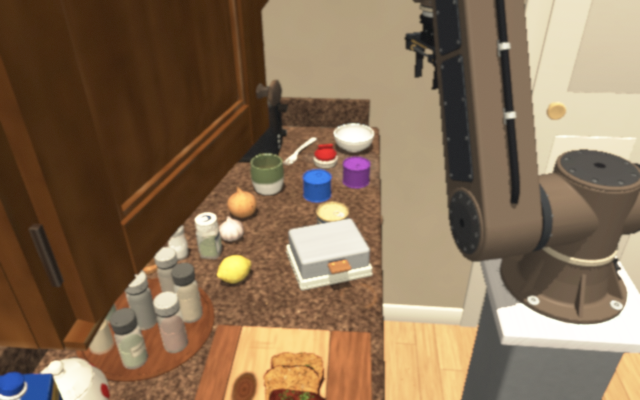

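The top view is mostly blocked by the arm. In the scene view the dish is at (330,250), with its tongue at (342,267) facing the camera. The yellow-lidded tin is close behind the hinge at (332,212). The timer is at (325,155), a blue look-alike at (317,187), a purple one at (357,172), the mug at (267,173) and the bowl at (354,138). The yellow tin fits the description; I'll enlarge the view to confirm.

Run:
```python
from h import *
c=np.load("scene0.npy",allow_pickle=True).item()
im=c["color"][120:300,210:400,::-1]
cv2.imwrite("pics/crop1.png",cv2.resize(im,None,fx=4,fy=3.3,interpolation=cv2.INTER_CUBIC)[:600,:800])
cv2.imwrite("pics/crop1.png",cv2.resize(im,(633,600),interpolation=cv2.INTER_CUBIC))
for n,u,v,z in [("tinlid",333,212,.058),("blue",317,176,.058),("purple",357,163,.058),("timertop",325,150,.062),("mugtop",267,160,.086),("bowl",354,132,.054),("edgeA",381,300,0),("edgeB",375,170,0),("tongue",342,267,.055),("onion",242,215,0),("garlic",231,240,0),("lemon",234,282,0),("fork",290,160,0),("board",370,330,0)]:
    print(n,onz(c,u,v,z).round(3))
t=np.load("top0.npy",allow_pickle=True).item()
for p in [(.5,-.3,0),(.5,0,.0)]: print(proj(t,p))
```

```text
tinlid [ 0.492 -0.132  0.058]
blue [ 0.545 -0.293  0.058]
purple [ 0.442 -0.369  0.058]
timertop [ 0.535 -0.43   0.062]
mugtop [ 0.68  -0.318  0.086]
bowl [ 0.457 -0.567  0.054]
edgeA [0.379 0.089 0.   ]
edgeB [ 0.39  -0.434  0.   ]
tongue [0.461 0.057 0.055]
onion [ 0.726 -0.183  0.   ]
garlic [ 0.731 -0.08   0.   ]
lemon [0.691 0.061 0.   ]
fork [ 0.643 -0.474  0.   ]
board [0.401 0.171 0.   ]
(np.float64(345.1940203627434), np.float64(238.58878085035948))
(np.float64(259.7632881128051), np.float64(213.66507508730487))
```

View pics/crop1.png

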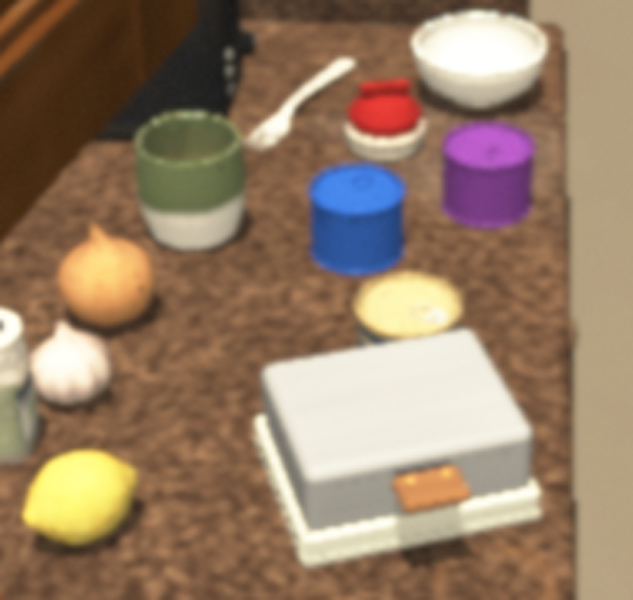

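The crop confirms it. The yellow-lidded tin at crop (409,306) stands directly behind the dish and toward the front-edge side, so it is the one to move. The red timer at (385,120) is far off, and the blue and purple tins are look-alikes. Next I'll fix the dish pose from the cover's top corners, the tray corners and the tongue.

Run:
```python
from h import *
c=np.load("scene0.npy",allow_pickle=True).item()
f=lambda a,b,z: onz(c,210+a/3.333,120+b/3.333,z)[:2]
cov=[f(*p,.072) for p in [(262,368),(465,331),(529,432),(302,474)]]
print("cover",np.round(cov,3),np.mean(cov,0).round(3),[np.linalg.norm(cov[i]-cov[i-1]).round(3) for i in range(4)])
tr=[f(*p,.024) for p in [(303,545),(540,490),(257,415)]]
print("tray",np.round(tr,3),np.linalg.norm(tr[0]-tr[1]),np.linalg.norm(tr[0]-tr[2]))
print("traycentre",(tr[1]+tr[2])/2)
xd=tr[0]-tr[2];xd=-xd/np.linalg.norm(xd);yd=tr[0]-tr[1];yd/=np.linalg.norm(yd); print(xd,yd)
hs=c["color"]; hsv=cv2.cvtColor(hs,cv2.COLOR_RGB2HSV)
m=cv2.inRange(hsv,(5,120,80),(18,255,255)); m[:255]=0;m[280:]=0;m[:,:320]=0;m[:,365:]=0
M=cv2.moments(m); print("tongue",M["m00"]/255,M["m10"]/M["m00"],M["m01"]/M["m00"],onz(c,M["m10"]/M["m00"],M["m01"]/M["m00"],.06))
print("lid",f(409,306,.058),"edges",f(355,306,.058),f(463,306,.058))
for n,a,b,d,z in [("blue",310,405,190,.058),("purple",443,534,145,.058)]: print(n,f((a+b)/2,d,z),f(a,d,z),f(b,d,z))
```

```text
cover [[ 0.583 -0.035]
 [ 0.452 -0.087]
 [ 0.408  0.017]
 [ 0.544  0.069]] [ 0.497 -0.009] [np.float64(0.11), np.float64(0.141), np.float64(0.113), np.float64(0.146)]
tray [[ 0.544  0.08 ]
 [ 0.399  0.016]
 [ 0.59  -0.045]] 0.158412383258031 0.13256095592233158
traycentre [ 0.4943362  -0.01418868]
[ 0.34888602 -0.93716517] [0.91689476 0.39912905]
tongue 209.0 339.10526315789474 266.2535885167464 [0.46684341 0.06085799 0.06      ]
lid [ 0.49278289 -0.13303881] edges [ 0.53081547 -0.13002211] [ 0.4548036  -0.13605128]
blue [ 0.54353381 -0.28760184] [ 0.58070032 -0.28476246] [ 0.50641815 -0.29043734]
purple [ 0.44327581 -0.36635944] [ 0.48031043 -0.36357874] [ 0.40629176 -0.36913634]
```

The lid ray gives a tin diameter of 76 mm, matching the 75 mm given. The tin is 49 mm behind the hinge and 48 mm to its -y side, so it fits the description. It will be pushed along about -y of the world into the gap in front of the blue tin. I'll check the tool state and set up the approach.

Run:
```python
from h import *
s=bot.get_state()
for k in("time","tool_pos","tool_rot","ft_force","opening","joint_positions"): print(k,np.round(s[k],3).tolist())
R=np.array(s["tool_rot"]); print("yaw of tool y",np.degrees(np.arctan2(R[1,1],R[0,1])))
xd=np.array([.37,-.93]);tin=np.array([.493,-.133]); g=tin-.028*xd; print("goal",g, g-np.array(s["tool_pos"])[:2])
c=eyes.capture("wrist"); cv2.imwrite("pics/w0.png",c["color"][:,:,::-1])
```

```text
time 0.1
tool_pos [0.255, -0.571, 0.233]
tool_rot [[0.913, 0.408, -0.0], [0.408, -0.913, 0.001], [0.0, -0.001, -1.0]]
ft_force [-1.717, -0.81, 0.231]
opening 0.095
joint_positions [-1.257, 0.491, 1.559, -0.0, 1.092, -0.106]
yaw of tool y -65.94834202688078
goal [ 0.48264 -0.10696] [0.22794803 0.46357399]
```

View pics/w0.png

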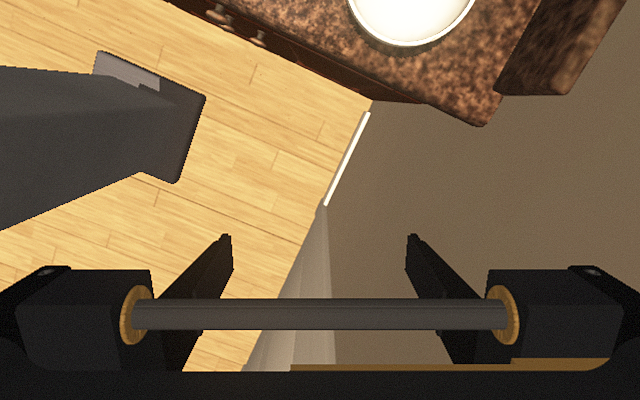

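The wrist view shows the two slim fingers at (230,250) and (410,250), over the cart edge and the bowl. Moving to a point above and behind the tin, with the closing line parallel to the hinge.

>>> apply_moves(
  motion=[
    [-1,0.152,0.309,0,0.0163],
    [-1,0.152,0.309,0,0.0163],
    [-1,0.152,0.309,0,0.0163],
    [-1,0.152,0.309,0,0.0163],
    [-1,0.152,0.309,0,0.0163],
  ],
)

```text
time: 0.65
tool_pos: [0.3311, -0.4149, 0.2335]
tool_rot: [[0.593, 0.805, -0.0], [0.805, -0.593, 0.0], [0.0, -0.0, -1.0]]
ft_force: [0.4, -0.6, 0.3]
opening: 0.0951
finger_force: 0.0
```

>>> apply_moves(
  motion=[
    [-1,0.152,0.309,0,0.0163],
    [-1,0.152,0.309,0,0.0163],
    [-1,0.152,0.309,0,0.0163],
    [-1,0.152,0.309,0,0.0163],
    [-1,0.152,0.309,0,0.0163],
  ],
)

```text
time: 1.15
tool_pos: [0.4071, -0.2604, 0.2336]
tool_rot: [[0.122, 0.992, 0.0], [0.992, -0.122, 0.0], [0.0, 0.0, -1.0]]
ft_force: [-0.2, -0.0, 0.3]
opening: 0.095
finger_force: 0.0
```

>>> apply_moves(
  motion=[
    [-1,0.152,0.309,0,0.0163],
    [-1,0.152,0.309,0,0.0163],
    [-1,0.152,0.309,0,0.0163],
    [-1,0.152,0.309,0,0.0163],
    [-1,0.152,0.309,0,0.0163],
  ],
)

```text
time: 1.65
tool_pos: [0.4831, -0.1058, 0.2336]
tool_rot: [[-0.38, 0.925, -0.0], [0.925, 0.38, 0.0], [0.0, -0.0, -1.0]]
ft_force: [0.7, -0.8, -0.5]
opening: 0.0951
finger_force: 0.0
```

Run:
```python
from h import *
s=bot.get_state()
for k in("time","tool_pos","ft_force"): print(k,np.round(s[k],3).tolist())
R=np.array(s["tool_rot"]); print("yaw",np.degrees(np.arctan2(R[1,1],R[0,1])))
c=eyes.capture("wrist"); im=c["color"][:,:,::-1].copy(); np.save("w1.npy",c,allow_pickle=True)
xd=np.array([.37,-.93]);yd=np.array([.93,.37]);D=np.array([.495,-.011])
P=lambda a,b,z:proj(c,[*(D+a*xd+b*yd),z])
for z,a,b in((.024,.064,.079),(.072,.06,.075)):
    cv2.polylines(im,[np.int32([P(a,b,z),P(-a,b,z),P(-a,-b,z),P(a,-b,z)])],True,(0,255,0),1)
q=np.int32([proj(c,[.493+.0375*np.cos(t),-.133+.0375*np.sin(t),.058]) for t in np.linspace(0,6.28,40)]); cv2.polylines(im,[q],True,(0,0,255),1)
cv2.imwrite("pics/w1.png",im); print(c["eye"])
```

```text
time 1.65
tool_pos [0.483, -0.106, 0.234]
ft_force [0.744, -0.848, -0.464]
yaw 22.315658766941965
[ 0.45082757 -0.03043133  0.38472726]
```

View pics/w1.png

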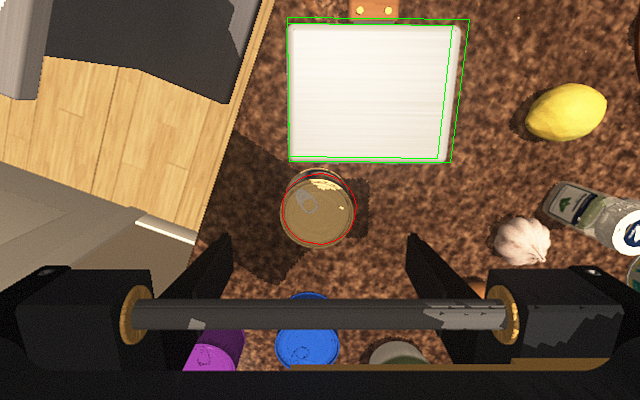

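The wrist view shows the predicted outlines (green dish, red lid) landing on the cover (287–462, 25–163) and the tin lid (centre about (318,210)). The tongue is at (374,10), the blue tin at (307,330) and the purple one at (215,352). Refining from this view.

Run:
```python
from h import *
c=np.load("w1.npy",allow_pickle=True).item()
print("tin",onz(c,318,210,.058),onz(c,280,210,.058),onz(c,356,210,.058))
print("blue",onz(c,307,342,.058),"purple",onz(c,211,358,.058),"mug",onz(c,400,360,.086))
a,b=onz(c,288,161,.072),onz(c,445,161,.072); print("rear cover edge",a,b,np.linalg.norm(a-b),np.degrees(np.arctan2(*(b-a)[1::-1])))
print("tongue top centre",onz(c,374,11,.061))
print("front edge",onz(c,200,230,0),onz(c,262,30,0))
```

```text
tin [ 0.49192392 -0.13328893  0.058     ] [ 0.45633628 -0.1479376   0.058     ] [ 0.52750635 -0.1186424   0.058     ]
blue [ 0.54101141 -0.28615965  0.058     ] purple [ 0.44561961 -0.3496625   0.058     ] mug [ 0.63383692 -0.24775464  0.086     ]
rear cover edge [ 0.44617393 -0.09506776  0.072     ] [ 0.58094536 -0.03960785  0.072     ] 0.14573655196268318 22.367697975336206
tongue top centre [0.46774708 0.0511602  0.061     ]
front edge [ 0.37642578 -0.22981401  0.        ] [0.37200827 0.00697188 0.        ]
```

>>> apply_moves(
  motion=[
    [-1,-0.025,0.01,-0.4,0],
    [-1,0,0,-0.4,0],
    [-1,0,0,-0.4,0],
    [-1,0,0,-0.4,0],
    [-1,0,0,0,0],
  ],
)

```text
time: 2.2
tool_pos: [0.4783, -0.1056, 0.07]
tool_rot: [[-0.376, 0.927, -0.007], [0.927, 0.376, 0.003], [0.005, -0.006, -1.0]]
ft_force: [0.4, -0.0, 1.0]
opening: 0.0953
finger_force: 0.0
```

>>> apply_moves(
  motion=[
    [-1,0,0,-0.2,0],
    [-1,0,0,-0.19,0],
    [-0.39,0,0,0,0],
    [-0.39,0,0,0,0],
    [-0.39,0,0,0,0],
  ],
)

```text
time: 2.7
tool_pos: [0.4809, -0.1065, 0.0362]
tool_rot: [[-0.376, 0.927, 0.002], [0.927, 0.376, -0.001], [-0.001, 0.002, -1.0]]
ft_force: [-0.2, 0.4, -0.2]
opening: 0.0765
finger_force: 0.0
```

>>> apply_moves(
  motion=[
    [-0.39,0,0,0,0],
    [-0.39,0.02,-0.05,0,0],
    [-0.39,0.02,-0.05,0,0],
    [-0.39,0.02,-0.05,0,0],
    [-0.39,0.02,-0.05,0,0],
  ],
)

```text
time: 3.2
tool_pos: [0.4879, -0.126, 0.0352]
tool_rot: [[-0.376, 0.927, -0.001], [0.927, 0.376, 0.001], [0.001, -0.001, -1.0]]
ft_force: [-3.3, 8.5, 10.9]
opening: 0.0659
finger_force: 8.0
```

>>> apply_moves(
  motion=[
    [-0.39,0.02,-0.05,0,0],
    [-0.39,-0.02,-0.06,0,0],
    [-0.39,-0.03,-0.06,0,0],
    [-0.39,-0.03,-0.06,0,0],
    [-0.39,-0.03,-0.06,0,0],
  ],
)

```text
time: 3.7
tool_pos: [0.48, -0.1558, 0.0353]
tool_rot: [[-0.376, 0.927, 0.002], [0.927, 0.376, -0.0], [-0.001, 0.002, -1.0]]
ft_force: [2.5, 3.7, 6.2]
opening: 0.0663
finger_force: 6.7
```

Run:
```python
from h import *
s=bot.get_state()
for k in("time","tool_pos","ft_force","opening"): print(k,np.round(s[k],3).tolist())
c=eyes.capture("wrist"); w=c["color"][:,:,::-1]; c2=eyes.capture("scene"); 
cv2.imwrite("pics/p2.png",np.hstack([cv2.resize(w,(400,250)),cv2.resize(c2["color"][120:300,210:400,::-1],(264,250))]))
```

```text
time 3.7
tool_pos [0.48, -0.156, 0.035]
ft_force [2.515, 3.683, 6.218]
opening 0.066
```

View pics/p2.png

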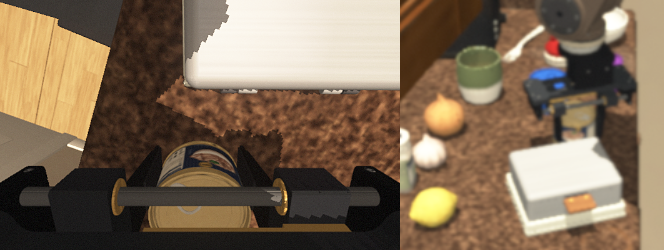

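The push works and the cover is still shut, but a 7 N pad force means the tin is wedging between the prongs. I'll open, back off, narrow the prongs so they only push from behind, and turn toward the push direction.

>>> apply_moves(
  motion=[
    [-1,0,0,0,0],
    [-1,0,0,0,0],
    [-1,-0.028,0.068,0,0],
    [-1,-0.028,0.068,0,0],
    [-1,-0.028,0.068,0,0],
  ],
)

```text
time: 4.3
tool_pos: [0.4704, -0.134, 0.0346]
tool_rot: [[-0.376, 0.927, -0.0], [0.927, 0.376, 0.0], [0.0, -0.0, -1.0]]
ft_force: [0.2, 0.2, -0.3]
opening: 0.0946
finger_force: 0.0
```

>>> apply_moves(
  motion=[
    [0.05,0,0,0,0],
    [0.05,0,0,0,0],
    [0.05,0,0,0,0],
    [0.05,0,0,0,0],
    [0.05,0,0,0,0],
  ],
)

```text
time: 4.8
tool_pos: [0.4709, -0.135, 0.0346]
tool_rot: [[-0.376, 0.927, 0.0], [0.927, 0.376, -0.0], [-0.0, 0.0, -1.0]]
ft_force: [-0.1, -0.2, -0.2]
opening: 0.0605
finger_force: 0.0
```

>>> apply_moves(
  motion=[
    [0.05,0.063,0.005,0,-0.02],
    [0.05,0.063,0.005,0,-0.02],
    [0.05,0.063,0.005,0,-0.02],
    [0.05,0.063,0.005,0,-0.023],
    [0.05,0,0,0,0],
  ],
)

```text
time: 5.3
tool_pos: [0.4967, -0.133, 0.0346]
tool_rot: [[0.138, 0.99, 0.001], [0.99, -0.138, -0.0], [-0.0, 0.001, -1.0]]
ft_force: [0.0, -0.6, -0.2]
opening: 0.0451
finger_force: 0.0
```

Run:
```python
from h import *
s=bot.get_state()
for k in("time","tool_pos","ft_force","opening"): print(k,np.round(s[k],3).tolist())
c=eyes.capture("wrist"); np.save("w3.npy",c,allow_pickle=True); cv2.imwrite("pics/w3.png",c["color"][:,:,::-1])
```

```text
time 5.3
tool_pos [0.497, -0.133, 0.035]
ft_force [0.036, -0.564, -0.249]
opening 0.045
```

View pics/w3.png

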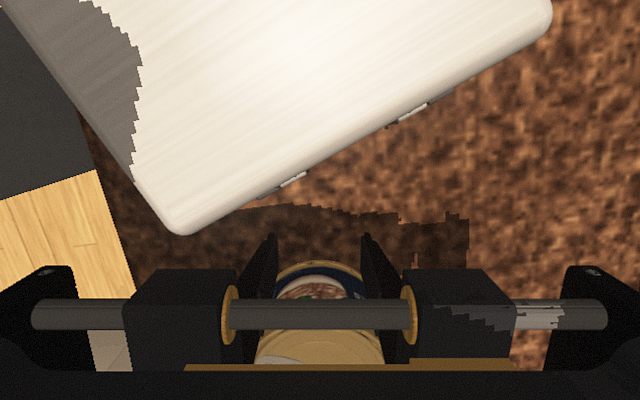

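The wrist view shows the tin upright and centred ahead of both prongs (265–370, 265–365), with the cover still shut. Pushing on.

>>> apply_moves(
  motion=[
    [0.05,-0.01,-0.06,0,0],
    [0.05,-0.02,-0.06,0,0],
    [0.05,-0.02,-0.06,0,0],
    [0.05,-0.02,-0.06,0,0],
    [0.05,-0.02,-0.06,0,0],
  ],
)

```text
time: 5.85
tool_pos: [0.4867, -0.1634, 0.0346]
tool_rot: [[0.136, 0.991, -0.0], [0.991, -0.136, 0.0], [0.0, -0.0, -1.0]]
ft_force: [1.3, 1.9, 0.4]
opening: 0.0453
finger_force: 0.7
```

>>> apply_moves(
  motion=[
    [0.05,-0.02,-0.06,0,0],
    [0.05,-0.025,-0.06,0,0],
    [0.05,-0.025,-0.06,0,0],
    [0.05,-0.025,-0.06,0,0],
    [0.05,-0.025,-0.06,0,0],
  ],
)

```text
time: 6.35
tool_pos: [0.4748, -0.1933, 0.0347]
tool_rot: [[0.136, 0.991, 0.0], [0.991, -0.136, -0.0], [0.0, 0.0, -1.0]]
ft_force: [0.9, 1.4, -0.5]
opening: 0.0451
finger_force: 0.7
```

>>> apply_moves(
  motion=[
    [0.05,0.01,0.1,0,0],
    [0.05,0.02,0.15,0,0],
    [0.05,0,0,0.3,0],
    [0.05,0,0,0.4,0],
    [0.05,0,0,0.4,0],
  ],
)

```text
time: 6.85
tool_pos: [0.4779, -0.1661, 0.1457]
tool_rot: [[0.135, 0.991, -0.001], [0.991, -0.135, 0.001], [0.0, -0.001, -1.0]]
ft_force: [1.2, -0.8, -0.1]
opening: 0.0453
finger_force: 0.0
```

>>> apply_moves(
  motion=[
    [0.05,0,0.4,0.2,0.02],
    [0.05,0,0.4,0,0.02],
    [0.05,0,0.4,0,0.02],
    [0.05,0,0.4,0,0.02],
    [0.05,0,0.3,0,0],
  ],
)

```text
time: 7.35
tool_pos: [0.4772, 0.0255, 0.1648]
tool_rot: [[-0.364, 0.931, 0.0], [0.931, 0.364, 0.0], [0.0, 0.0, -1.0]]
ft_force: [0.0, 0.1, -0.4]
opening: 0.0454
finger_force: 0.0
```

Run:
```python
from h import *
s=bot.get_state()
for k in("time","tool_pos","ft_force","opening"): print(k,np.round(s[k],3).tolist())
R=np.array(s["tool_rot"]); print("yaw",np.degrees(np.arctan2(R[1,1],R[0,1])))
c=eyes.capture("wrist"); np.save("w4.npy",c,allow_pickle=True)
c2=eyes.capture("scene"); np.save("s4.npy",c2,allow_pickle=True)
cv2.imwrite("pics/p4.png",np.vstack([cv2.resize(c["color"][:,:,::-1],(480,300)),cv2.resize(c2["color"][130:290,210:400,::-1],(480,300))]))
```

```text
time 7.35
tool_pos [0.477, 0.026, 0.165]
ft_force [0.033, 0.066, -0.399]
opening 0.045
yaw 21.346690391924884
```

View pics/p4.png

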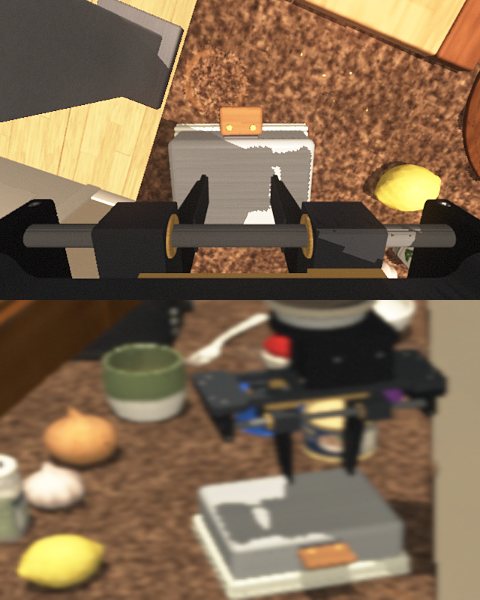

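The wrist view shows the tongue at about (221–262, 107–135) in the half-size picture, with the cover shut and the dish unmoved. The scene view shows the tin standing upright beyond the dish, just clear of the blue look-alike. Measuring the tongue and tin.

Run:
```python
from h import *
c=np.load("w4.npy",allow_pickle=True).item()
hsv=cv2.cvtColor(c["color"],cv2.COLOR_RGB2HSV); m=cv2.inRange(hsv,(5,130,90),(18,255,255)); m[:130]=0;m[190:]=0;m[:,:280]=0;m[:,370:]=0
v,u=np.nonzero(m); print(u.min(),u.max(),v.min(),v.max())
a,b=onz(c,295,144,.061),onz(c,350,144,.061); print("outer top",a,b,np.linalg.norm(a-b),(a+b)/2)
a,b=onz(c,228,185,.072),onz(c,416,185,.072); print("front cover edge",a,b,np.linalg.norm(a-b),(a+b)/2,np.degrees(np.arctan2(*(b-a)[1::-1])))
s=np.load("s4.npy",allow_pickle=True).item()
k=proj(s,[.470,-.232,.058]); print("tin lid predicted px",k, "crop",(k[0]-210)*480/190,(k[1]-130)*300/160+300)
```

```text
280 369 130 180
outer top [0.44200151 0.06279587 0.061     ] [0.48019238 0.07776017 0.061     ] 0.04101795939722968 [0.46109695 0.07027802 0.061     ]
front cover edge [0.40649765 0.01804253 0.072     ] [0.535902   0.06875744 0.072     ] 0.1389873665424666 [0.47119983 0.04339999 0.072     ] 21.400728550334012
tin lid predicted px (np.float64(344.3964477831987), np.float64(189.61660496583846)) crop 339.52786808387043 411.7811343109471
```

The tin sits where intended: the predicted lid pixel (340,412) matches, about 130 mm behind the hinge. The tongue's outer end is at about (0.460, 0.072). Moving to just in front of it and descending with nearly closed fingers.

>>> apply_moves(
  motion=[
    [0.79,-0.1,0.25,0,0],
    [0.79,-0.1,0.25,0,0],
    [0.79,-0.08,0.24,0,0],
    [0.79,0,0,-0.2,0],
    [0.79,0,0,-0.2,0],
  ],
)

```text
time: 7.95
tool_pos: [0.4497, 0.0973, 0.1246]
tool_rot: [[-0.36, 0.933, 0.002], [0.933, 0.36, 0.0], [-0.001, 0.002, -1.0]]
ft_force: [0.6, 0.3, -0.5]
opening: 0.0124
finger_force: 0.0
```

>>> apply_moves(
  motion=[
    [0.79,0,0,-0.3,0],
    [0.79,0,0,-0.3,0],
    [0.79,0,0,-0.08,0],
    [0.79,0.02,-0.06,0,0],
    [0.79,0.02,-0.06,0,0],
  ],
)

```text
time: 8.45
tool_pos: [0.4545, 0.0839, 0.0575]
tool_rot: [[-0.359, 0.933, 0.001], [0.933, 0.359, 0.0], [-0.0, 0.001, -1.0]]
ft_force: [-0.4, 1.2, -0.2]
opening: 0.0101
finger_force: 0.0
```

>>> apply_moves(
  motion=[
    [0.79,0,0,0,0],
    [0.79,0.01,-0.02,0,0],
    [0.79,0,0,0,0],
    [0.79,0,0,0,0],
    [0.79,0,0,0,0],
  ],
)

```text
time: 8.95
tool_pos: [0.4551, 0.0822, 0.0568]
tool_rot: [[-0.358, 0.934, 0.0], [0.934, 0.358, -0.0], [-0.0, 0.0, -1.0]]
ft_force: [0.6, 0.5, 0.3]
opening: 0.0101
finger_force: 0.0
```

>>> apply_moves(
  motion=[
    [0.79,0.004,-0.01,0,0],
    [0.79,0,0,0,0],
    [0.79,0,0,0,0],
    [0.79,0,0,0,0],
    [0.79,0,0,0,0],
  ],
)

```text
time: 9.45
tool_pos: [0.4553, 0.0815, 0.0567]
tool_rot: [[-0.358, 0.934, -0.0], [0.934, 0.358, 0.0], [0.0, -0.0, -1.0]]
ft_force: [-2.1, 5.2, 3.2]
opening: 0.0099
finger_force: 2.6
```

>>> apply_moves(
  motion=[
    [0.79,0.004,-0.01,0,0],
    [0.79,0,0,0,0],
    [0.79,0,0,0,0],
    [0.79,0,0,0,0],
    [0.79,0,0,0,0],
  ],
)

```text
time: 9.95
tool_pos: [0.4554, 0.0807, 0.0567]
tool_rot: [[-0.359, 0.934, -0.001], [0.934, 0.359, 0.0], [0.001, -0.0, -1.0]]
ft_force: [-1.5, 6.9, 2.9]
opening: 0.0098
finger_force: 3.8
```

>>> apply_moves(
  motion=[
    [0.79,0.004,-0.01,0,0],
    [0.79,0,0,0,0],
    [0.79,0,0,0,0],
    [0.79,0,0,0,0],
    [0.79,0,0,0,0],
  ],
)

```text
time: 10.45
tool_pos: [0.4557, 0.0797, 0.0567]
tool_rot: [[-0.358, 0.934, -0.001], [0.934, 0.358, 0.0], [0.001, -0.001, -1.0]]
ft_force: [-2.4, 8.1, 4.4]
opening: 0.0098
finger_force: 4.1
```

Firm contact, about 8 N pressing and 4 N friction already acting. Now lifting straight up with the friction; the press eases as the tongue rises.

>>> apply_moves(
  motion=[
    [0.79,0,0,0.02,0],
    [0.79,0,0,0.02,0],
    [0.79,0,0,0.02,0],
    [0.79,0,0,0.02,0],
    [0.79,0,0,0,0],
  ],
)

```text
time: 10.95
tool_pos: [0.4563, 0.0791, 0.0649]
tool_rot: [[-0.358, 0.934, 0.0], [0.934, 0.358, 0.0], [-0.0, 0.0, -1.0]]
ft_force: [-0.4, 1.0, 0.1]
opening: 0.0101
finger_force: 0.6
```

Run:
```python
from h import *
c=eyes.capture("scene"); np.save("s5.npy",c,allow_pickle=True)
cv2.imwrite("pics/p5.png",cv2.resize(c["color"][190:300,260:400,::-1],(764,600),interpolation=cv2.INTER_CUBIC))
```

```text
(no output)
```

View pics/p5.png

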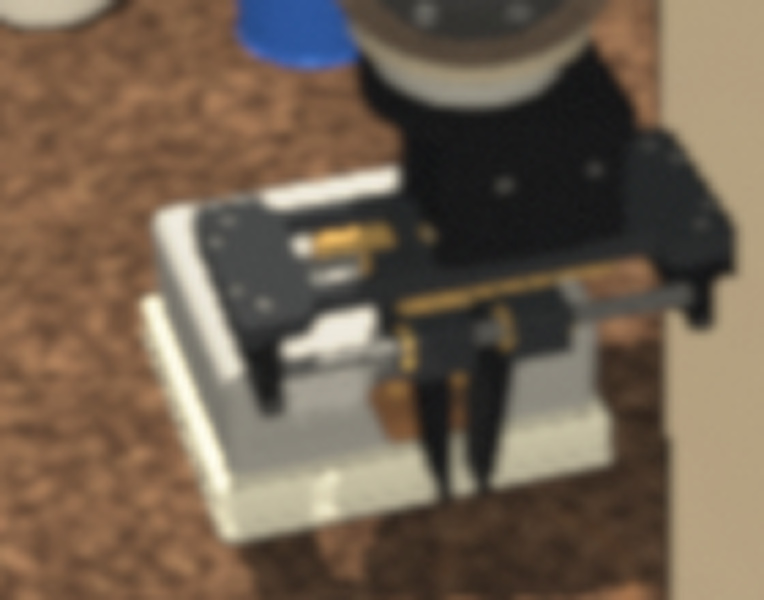

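Run:
```python
from h import *
a=np.load("scene0.npy",allow_pickle=True).item()["color"];b=np.load("s5.npy",allow_pickle=True).item()["color"]
# vertical profiles through the cover's front-left
for u in (306,312,318,322):
    print(u); print(a[240:292,u].mean(1).astype(int).tolist()); print(b[240:292,u].mean(1).astype(int).tolist())
A=np.hstack([cv2.resize(x[215:300,280:380,::-1],(400,340),interpolation=cv2.INTER_CUBIC) for x in(a,b)]); cv2.imwrite("pics/p6.png",A)
```

```text
306
[232, 232, 233, 233, 235, 235, 235, 235, 235, 235, 236, 234, 234, 233, 233, 233, 233, 233, 235, 238, 240, 238, 229, 209, 182, 162, 154, 154, 154, 154, 152, 153, 152, 151, 151, 153, 153, 155, 175, 228, 249, 246, 229, 213, 208, 205, 208, 210, 187, 140, 107, 101]
[74, 74, 74, 75, 79, 85, 82, 76, 73, 69, 57, 49, 46, 42, 35, 29, 36, 43, 48, 55, 65, 77, 91, 102, 113, 122, 129, 132, 133, 132, 132, 130, 132, 134, 134, 135, 142, 152, 163, 177, 184, 183, 181, 179, 177, 173, 171, 159, 124, 79, 53, 52]
312
[232, 233, 234, 234, 235, 235, 234, 235, 235, 235, 234, 233, 234, 234, 233, 233, 233, 235, 238, 239, 236, 226, 203, 174, 155, 149, 151, 153, 152, 151, 151, 151, 149, 150, 152, 152, 157, 187, 234, 248, 241, 221, 211, 210, 216, 220, 209, 182, 140, 107, 98, 91]
[73, 73, 74, 74, 74, 73, 74, 72, 64, 55, 52, 77, 127, 169, 172, 136, 93, 73, 76, 96, 118, 120, 115, 114, 115, 119, 127, 131, 133, 131, 130, 132, 132, 134, 135, 144, 153, 163, 178, 185, 183, 181, 179, 175, 170, 170, 157, 116, 72, 53, 50, 47]
318
[233, 234, 234, 234, 235, 235, 235, 235, 234, 234, 233, 234, 234, 233, 233, 233, 235, 238, 2
[... 228 characters left out ...]
 219, 187, 149, 125, 112, 126, 148, 154, 154, 155, 155, 149, 141, 136, 133, 131, 131, 132, 133, 133, 138, 147, 154, 166, 189, 205, 206, 202, 202, 209, 213, 201, 170, 124, 89, 82, 75, 67, 61]
322
[234, 235, 235, 235, 235, 235, 235, 235, 234, 233, 233, 234, 233, 232, 233, 234, 237, 239, 235, 225, 204, 174, 155, 149, 151, 153, 153, 152, 151, 151, 150, 151, 151, 152, 159, 192, 236, 247, 240, 219, 208, 206, 213, 218, 205, 169, 124, 95, 88, 85, 81, 77]
[166, 128, 82, 66, 56, 57, 95, 161, 215, 229, 230, 229, 223, 200, 169, 150, 127, 125, 148, 155, 155, 156, 156, 154, 149, 141, 135, 131, 131, 132, 133, 133, 137, 143, 152, 161, 182, 193, 190, 184, 182, 176, 174, 177, 160, 121, 92, 88, 86, 84, 81, 76]
```

View pics/p6.png

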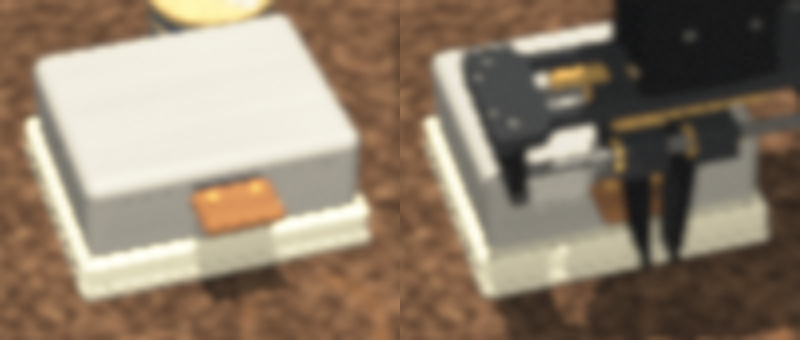

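Comparing before and after: the strip of tray below the cover's front edge has grown (about 46 px before, 57 px after, enlarged), and the tray corner has not moved. So the cover is lifting with the finger. Continuing along the tongue's arc with a slight forward press, guided by force readings.

>>> apply_moves(
  motion=[
    [0.79,0.006,-0.014,0.02,0],
    [0.79,0.003,-0.007,0.03,0],
    [0.79,0.003,-0.007,0.03,0],
    [0.79,0.003,-0.009,0.03,0],
    [0.79,0.003,-0.009,0.03,0],
  ],
)

```text
time: 11.5
tool_pos: [0.4577, 0.075, 0.0788]
tool_rot: [[-0.358, 0.934, -0.001], [0.934, 0.358, 0.001], [0.001, -0.0, -1.0]]
ft_force: [-2.5, 8.5, 0.5]
opening: 0.01
finger_force: 4.2
```

```bash
cat > cmp.py <<'E'
from h import *
import sys
c=eyes.capture("scene"); np.save(sys.argv[1],c,allow_pickle=True)
a=np.load("scene0.npy",allow_pickle=True).item()["color"];b=c["color"]
# tray left-front corner area: match a patch low on the tray (rows 270-295, cols 290-320) and far-left tray edge
for n,(r0,r1,c0,c1) in {"tray corner":(274,296,290,308),"tray left":(246,272,284,299),"hinge-left":(232,250,282,296)}.items():
    g=[cv2.cvtColor(x,cv2.COLOR_RGB2GRAY).astype(np.float32) for x in(a,b)]
    s=cv2.Sobel(g[0],cv2.CV_32F,1,1); 
    m=cv2.matchTemplate(g[1][r0-6:r1+6,c0-6:c1+6],g[0][r0:r1,c0:c1],cv2.TM_CCOEFF_NORMED)
    _,v,_,l=cv2.minMaxLoc(m); print(n,round(v,2),"shift px",l[0]-6,l[1]-6)
for u in (306,322): print(u,b[250:292,u].mean(1).astype(int).tolist())
hsv=cv2.cvtColor(b,cv2.COLOR_RGB2HSV); m=cv2.inRange(hsv,(5,130,60),(16,255,255)); m[:235]=0;m[285:]=0;m[:,:322]=0;m[:,360:]=0
v,u=np.nonzero(m); print("tongue px n,u,v",len(u),u.min(),u.max(),v.min(),v.max(),np.median(u),np.median(v))
s=bot.get_state(); print(np.round(s["tool_pos"],4),np.round(s["ft_force"],1),s["time"])
E
python3 cmp.py s6.npy
```

```text
tray corner 0.93 shift px 0 -1
tray left 0.96 shift px 0 -1
hinge-left 0.98 shift px 0 -1
306 [32, 39, 44, 47, 58, 72, 84, 97, 111, 126, 133, 134, 134, 134, 133, 131, 131, 132, 135, 135, 136, 140, 149, 157, 160, 160, 160, 160, 164, 177, 183, 181, 179, 177, 173, 170, 169, 156, 115, 71, 56, 54]
322 [166, 198, 197, 179, 169, 167, 162, 150, 139, 135, 134, 134, 131, 131, 132, 134, 134, 135, 142, 152, 158, 159, 160, 160, 168, 207, 236, 234, 218, 208, 204, 210, 216, 202, 165, 121, 92, 88, 85, 83, 81, 74]
tongue px n,u,v 49 329 343 253 262 332.0 258.0
[0.4578 0.0749 0.0791] [-1.9  7.5  3. ] 11.55
```

The cover is opening: its lower edge is about 6 px up in the scene view, and the tray has shifted at most 1 px. I'm pressing forward more than needed, so I'll go up with less forward motion.

>>> apply_moves(
  motion=[
    [0.79,0,0,0.03,0],
    [0.79,0,0,0.03,0],
    [0.79,0,0,0.03,0],
    [0.79,0,0,0.02,0],
    [0.79,0,0,0,0],
  ],
)

```text
time: 12.05
tool_pos: [0.4582, 0.0745, 0.0899]
tool_rot: [[-0.358, 0.934, 0.0], [0.934, 0.358, 0.0], [-0.0, 0.0, -1.0]]
ft_force: [-1.2, 0.2, -0.5]
opening: 0.01
finger_force: 0.5
```

>>> apply_moves(
  motion=[
    [0.79,0.005,-0.012,0.035,0],
    [0.79,0.005,-0.013,0.035,0],
    [0.79,0.005,-0.013,0.035,0],
    [0.79,0.006,-0.014,0.035,0],
    [0.79,0.006,-0.014,0.035,0],
  ],
)

```text
time: 12.55
tool_pos: [0.4607, 0.068, 0.1075]
tool_rot: [[-0.358, 0.934, -0.0], [0.934, 0.358, 0.0], [0.0, -0.0, -1.0]]
ft_force: [-1.3, 4.4, 0.9]
opening: 0.0104
finger_force: 2.3
```

```bash
python3 cmp.py s7.npy
```

```text
tray corner 0.95 shift px 0 -1
tray left 0.87 shift px 0 -1
hinge-left 0.91 shift px 0 -2
306 [136, 136, 135, 135, 134, 134, 133, 131, 131, 133, 134, 134, 134, 134, 138, 143, 150, 154, 156, 156, 158, 157, 158, 158, 158, 158, 157, 156, 159, 173, 180, 178, 177, 176, 172, 171, 173, 158, 116, 73, 64, 71]
322 [134, 135, 133, 134, 134, 131, 133, 133, 135, 141, 156, 169, 169, 164, 163, 163, 162, 160, 161, 160, 158, 158, 158, 164, 197, 237, 246, 238, 217, 204, 202, 208, 213, 200, 164, 119, 90, 85, 80, 71, 53, 40]
tongue px n,u,v 42 328 335 246 252 331.0 249.0
[0.4608 0.0678 0.1079] [-3.2  4.   1.9] 12.6
```

The cover edge is up about 13 px (θ ≈ 0.3 rad) and the dish is steady. Continuing.

>>> apply_moves(
  motion=[
    [0.79,0.006,-0.016,0.042,0],
    [0.79,0.007,-0.018,0.042,0],
    [0.79,0.008,-0.021,0.042,0],
    [0.79,0.008,-0.022,0.042,0],
    [0.79,0.009,-0.023,0.042,0],
  ],
)

```text
time: 13.1
tool_pos: [0.4648, 0.0577, 0.1286]
tool_rot: [[-0.358, 0.934, 0.0], [0.934, 0.358, -0.0], [-0.0, 0.0, -1.0]]
ft_force: [-0.4, 1.4, 0.2]
opening: 0.0101
finger_force: 0.7
```

>>> apply_moves(
  motion=[
    [0.79,0.009,-0.022,0.038,0],
    [0.79,0.009,-0.022,0.038,0],
    [0.79,0.01,-0.023,0.036,0],
    [0.79,0.01,-0.024,0.034,0],
    [0.79,0.01,-0.025,0.032,0],
  ],
)

```text
time: 13.6
tool_pos: [0.4694, 0.0461, 0.1462]
tool_rot: [[-0.358, 0.934, 0.0], [0.934, 0.358, -0.0], [-0.0, 0.0, -1.0]]
ft_force: [-0.2, 0.9, -0.7]
opening: 0.0098
finger_force: 0.3
```

```bash
python3 cmp.py s8.npy
```

```text
tray corner 0.96 shift px 0 -1
tray left 0.88 shift px 2 3
hinge-left 0.66 shift px 0 -5
306 [142, 140, 140, 137, 135, 131, 130, 126, 126, 125, 125, 126, 128, 133, 139, 143, 149, 150, 152, 154, 154, 154, 154, 154, 154, 154, 154, 154, 167, 188, 194, 185, 180, 180, 178, 182, 189, 169, 126, 93, 91, 95]
322 [143, 144, 143, 144, 143, 144, 144, 146, 152, 160, 162, 160, 160, 159, 159, 159, 159, 158, 157, 157, 157, 164, 177, 182, 177, 170, 174, 176, 174, 173, 171, 166, 160, 157, 138, 102, 83, 85, 82, 81, 78, 72]
tongue px n,u,v 1 359 359 284 284 359.0 284.0
[0.4697 0.0459 0.1466] [-1.5 -0.3  0.3] 13.65
```

Contact force is about 1 N and θ ≈ 0.57. Continuing along the arc.

>>> apply_moves(
  motion=[
    [0.79,0.011,-0.028,0.03,0],
    [0.79,0.011,-0.028,0.03,0],
    [0.79,0.011,-0.028,0.029,0],
    [0.79,0.012,-0.029,0.028,0],
    [0.79,0.012,-0.03,0.028,0],
  ],
)

```text
time: 14.15
tool_pos: [0.4751, 0.0319, 0.1608]
tool_rot: [[-0.358, 0.934, 0.0], [0.934, 0.358, 0.0], [0.0, 0.0, -1.0]]
ft_force: [-1.0, 2.2, 2.2]
opening: 0.0099
finger_force: 1.3
```

>>> apply_moves(
  motion=[
    [0.79,0.014,-0.034,0.028,0],
    [0.79,0.014,-0.034,0.028,0],
    [0.79,0.014,-0.035,0.028,0],
    [0.79,0.014,-0.035,0.026,0],
    [0.79,0.014,-0.036,0.026,0],
  ],
)

```text
time: 14.65
tool_pos: [0.4822, 0.0143, 0.1742]
tool_rot: [[-0.358, 0.934, 0.0], [0.934, 0.358, -0.0], [-0.0, 0.0, -1.0]]
ft_force: [-0.1, 1.0, 0.3]
opening: 0.0098
finger_force: 0.5
```

>>> apply_moves(
  motion=[
    [0.79,0.015,-0.038,0.024,0],
    [0.79,0.015,-0.038,0.023,0],
    [0.79,0.015,-0.039,0.022,0],
    [0.79,0.016,-0.039,0.022,0],
    [0.79,0.016,-0.039,0.02,0],
  ],
)

```text
time: 15.15
tool_pos: [0.4899, -0.005, 0.1853]
tool_rot: [[-0.358, 0.934, 0.0], [0.934, 0.358, 0.0], [0.0, 0.0, -1.0]]
ft_force: [-0.4, 1.2, -0.5]
opening: 0.0098
finger_force: 0.2
```

```bash
python3 cmp.py s9.npy | grep -v "^3"
```

```text
tray corner 0.89 shift px 0 -2
tray left 0.86 shift px 0 -2
hinge-left 0.59 shift px 1 -6
tongue px n,u,v 1 359 359 284 284 359.0 284.0
[ 0.4902 -0.0054  0.1856] [ 0.1 -0.2 -0.3] 15.2
```

θ ≈ 1.0. Going slower over the balance point, with less climb to keep the fingertip overlap.

>>> apply_moves(
  motion=[
    [0.79,0.011,-0.028,0,0],
    [0.79,0.011,-0.028,0,0],
    [0.79,0.011,-0.028,0,0],
    [0.79,0.011,-0.028,0,0],
    [0.79,0.011,-0.028,0.005,0],
  ],
)

```text
time: 15.7
tool_pos: [0.4953, -0.0189, 0.1856]
tool_rot: [[-0.358, 0.934, -0.0], [0.934, 0.358, 0.0], [0.0, -0.0, -1.0]]
ft_force: [0.2, 0.0, 1.2]
opening: 0.0101
finger_force: 0.1
```

>>> apply_moves(
  motion=[
    [0.79,0.009,-0.023,0.005,0],
    [0.79,0.009,-0.023,0.005,0],
    [0.79,0.009,-0.023,0.005,0],
    [0.79,0.009,-0.023,0.005,0],
    [0.79,0.009,-0.023,0.005,0],
  ],
)

```text
time: 16.2
tool_pos: [0.4998, -0.0303, 0.1882]
tool_rot: [[-0.358, 0.934, 0.0], [0.934, 0.358, 0.0], [-0.0, 0.0, -1.0]]
ft_force: [0.3, 0.4, 0.5]
opening: 0.01
finger_force: 0.0
```

>>> apply_moves(
  motion=[
    [0.79,0.009,-0.023,0,0],
    [0.79,0.009,-0.023,0,0],
    [0.79,0.009,-0.023,0,0],
    [0.79,0.009,-0.023,0,0],
    [0.79,0,0,0,0],
  ],
)

```text
time: 16.7
tool_pos: [0.5035, -0.0396, 0.1881]
tool_rot: [[-0.358, 0.934, 0.0], [0.934, 0.358, -0.0], [-0.0, 0.0, -1.0]]
ft_force: [0.1, 0.0, 0.5]
opening: 0.0098
finger_force: 0.0
```

```bash
python3 cmp.py s10.npy | grep -v "^3"
python3 - <<'E'
from h import *
# where would the tongue end / cover top corners appear in the scene view for several angles
c=np.load("s10.npy",allow_pickle=True).item(); xd=np.array([.373,-.928]);yd=np.array([.928,.373]);H=np.array([.516,-.073])
for th in(1.0,1.2,1.5,1.85):
    f=lambda a,h,b:np.round(proj(c,[*(H+(a*np.cos(th)+h*np.sin(th))*xd+b*yd),.027-a*np.sin(th)+h*np.cos(th)])).tolist()
    print(th,"tongue",f(-.156,.029,-.022),f(-.156,.029,.022),"cover front bottom corners",f(-.124,0,-.075),f(-.124,0,.075))
E
```

```text
tray corner 0.89 shift px 0 -2
tray left 0.76 shift px 1 -2
hinge-left 0.52 shift px -6 -6
1.0 tongue [339.0, 196.0] [319.0, 200.0] cover front bottom corners [364.0, 211.0] [295.0, 223.0]
1.2 tongue [335.0, 185.0] [314.0, 188.0] cover front bottom corners [360.0, 201.0] [292.0, 213.0]
1.5 tongue [328.0, 173.0] [308.0, 176.0] cover front bottom corners [355.0, 189.0] [288.0, 200.0]
1.85 tongue [321.0, 168.0] [302.0, 171.0] cover front bottom corners [348.0, 181.0] [283.0, 191.0]Traceback (most recent call last):
  File "cmp.py", line 13, in <module>
    v,u=np.nonzero(m); print("tongue px n,u,v",len(u),u.min(),u.max(),v.min(),v.max(),np.median(u),np.median(v))
                                                      ~~~~~^^
    return umr_minimum(a, axis, None, out, keepdims, initial, where)
ValueError: zero-size array to reduction operation minimum which has no identity
```

Contact was lost near the balance point, so the cover should have fallen open. Backing away and up, then checking.

>>> apply_moves(
  motion=[
    [0.79,-0.07,0.19,0,0],
    [0.79,-0.15,0.37,0,0],
    [0.79,-0.15,0.37,0.1,0],
    [0.79,-0.15,0.37,0.2,0],
    [0.79,-0.15,0.3,0.2,0],
  ],
)

```text
time: 17.25
tool_pos: [0.4353, 0.1222, 0.2386]
tool_rot: [[-0.359, 0.934, -0.001], [0.934, 0.359, 0.0], [0.0, -0.001, -1.0]]
ft_force: [-0.2, -0.0, -0.1]
opening: 0.0101
finger_force: 0.0
```

Run:
```python
from h import *
c=eyes.capture("scene"); np.save("s11.npy",c,allow_pickle=True); b=c["color"]
hsv=cv2.cvtColor(b,cv2.COLOR_RGB2HSV); m=cv2.inRange(hsv,(5,130,60),(16,255,255)); m[:140]=0;m[300:]=0;m[:,:285]=0;m[:,372:]=0
n,l,st,ce=cv2.connectedComponentsWithStats(m)
for i in range(1,n):
    if st[i,4]>8: print(st[i].tolist(),ce[i].round().tolist())
for u in(300,330): print(u,b[150:290:5,u].tolist())
print(np.round(bot.get_state()["tool_pos"],3))
```

```text
[313, 142, 24, 14, 52] [324.0, 147.0]
[300, 170, 6, 11, 43] [303.0, 176.0]
[340, 291, 3, 5, 12] [341.0, 293.0]
300 [[167, 152, 130], [125, 92, 65], [106, 81, 61], [89, 66, 51], [126, 91, 63], [139, 100, 70], [128, 94, 67], [221, 216, 198], [144, 139, 128], [139, 136, 125], [141, 136, 126], [139, 135, 125], [139, 135, 125], [141, 137, 126], [140, 137, 126], [213, 207, 189], [197, 191, 175], [220, 215, 197], [141, 135, 123], [220, 214, 181], [255, 254, 248], [255, 254, 249], [255, 254, 249], [255, 254, 249], [255, 254, 247], [254, 253, 243], [242, 238, 215], [212, 202, 169]]
330 [[220, 54, 49], [209, 51, 46], [59, 56, 57], [173, 137, 78], [124, 104, 75], [54, 55, 54], [187, 180, 165], [147, 142, 131], [134, 131, 120], [143, 139, 128], [142, 138, 127], [140, 136, 125], [142, 138, 127], [142, 139, 127], [225, 221, 203], [184, 178, 163], [223, 218, 200], [189, 182, 163], [254, 251, 190], [255, 254, 191], [255, 254, 193], [255, 254, 193], [229, 203, 123], [224, 195, 118], [254, 254, 244], [249, 247, 227], [206, 198, 168], [110, 81, 58]]
[0.434 0.125 0.242]
```

The tongue now shows at (303,176), matching the fully open prediction (302–321, 168–171); the hand hides the rest. I'll raise the hand clear and verify everything.

>>> apply_moves(
  motion=[
    [0.79,0,0.05,0.3,0],
    [0.79,0,0.05,0.35,0],
    [0.79,0,0.05,0.35,0],
    [0.79,0,0.05,0.35,0],
    [0.79,0,0,0.2,0],
  ],
)

```text
time: 17.8
tool_pos: [0.4364, 0.1412, 0.3958]
tool_rot: [[-0.359, 0.933, 0.003], [0.933, 0.359, 0.001], [-0.0, 0.003, -1.0]]
ft_force: [-0.4, -0.3, -0.8]
opening: 0.0102
finger_force: 0.0
```

Run:
```python
from h import *
c=eyes.capture("scene"); np.save("s12.npy",c,allow_pickle=True); b=c["color"]; a=np.load("scene0.npy",allow_pickle=True).item()["color"]
hsv=cv2.cvtColor(b,cv2.COLOR_RGB2HSV)
def comps(name,lo,hi,win,mn=20):
    m=cv2.inRange(hsv,lo,hi); k=np.zeros_like(m); k[win[0]:win[1],win[2]:win[3]]=m[win[0]:win[1],win[2]:win[3]]
    n,l,st,ce=cv2.connectedComponentsWithStats(k)
    for i in range(1,n):
        if st[i,4]>mn: print(name,st[i].tolist(),ce[i].round(1).tolist())
comps("tongue",(5,130,60),(16,255,255),(140,300,285,372))
comps("yellow lid",(18,60,150),(32,255,255),(150,235,290,385))
ha=cv2.cvtColor(a,cv2.COLOR_RGB2HSV)
for n,lo,hi in(("blue",(105,150,60),(122,255,255)),("purple",(130,100,50),(150,255,255)),("red",(0,180,120),(3,255,255)),("green",(35,60,30),(70,255,200))):
    for w,x in(("before",ha),("now",hsv)):
        m=cv2.inRange(x,lo,hi); m[:125]=0;m[210:]=0;m[:,:240]=0;m[:,385:]=0; v,u=np.nonzero(m); print(n,w,len(u),u.min(),u.max(),v.min(),v.max(),u.mean().round(1),v.mean().round(1))
g=[cv2.cvtColor(x,cv2.COLOR_RGB2GRAY) for x in(a,b)]
for n,(r0,r1,c0,c1) in {"tray corner":(276,296,290,304),"tray right":(268,284,362,378)}.items():
    m=cv2.matchTemplate(g[1][r0-8:r1+8,c0-8:c1+8],g[0][r0:r1,c0:c1],cv2.TM_CCOEFF_NORMED); _,v,_,l=cv2.minMaxLoc(m); print(n,round(v,2),l[0]-8,l[1]-8)
k=proj(c,[.47,-.232,.058]); print("tin lid px expected",k)
cv2.imwrite("pics/p12.png",cv2.resize(b[120:300,210:400,::-1],(633,600)))
print(np.round(bot.get_state()["tool_pos"],3))
```

```text
tongue [313, 142, 24, 17, 58] [324.1, 147.1]
tongue [300, 167, 19, 14, 228] [309.1, 173.6]
yellow lid [381, 150, 4, 85, 258] [382.9, 185.7]
yellow lid [346, 183, 14, 17, 143] [351.7, 190.3]
yellow lid [349, 209, 9, 7, 25] [353.4, 212.6]
blue before 724 304 330 170 201 316.9 185.1
blue now 48 321 329 171 177 324.4 174.1
purple before 695 344 369 157 187 355.9 171.7
purple now 612 344 369 157 186 356.6 170.2
red before 240 315 335 144 159 325.0 151.9
red now 244 315 335 144 159 325.1 151.9
green before 429 253 281 153 182 266.5 171.6
green now 426 252 281 153 182 266.3 172.0
tray corner 0.96 0 -1
tray right 0.98 -1 0
tin lid px expected (np.float64(344.3964477831987), np.float64(189.61660496583846))
[0.437 0.141 0.398]
```

The checks look good:
- **Cover:** the tongue is at (300–319, 167–181), as predicted for fully open.
- **Tin:** the lid's visible right edge at u≈360 is near the 362 expected, about 130 mm behind the hinge.
- **Dish:** shifted no more than 1 px.
- **Others:** the timer, mug and purple tin have not moved. What shows of the blue tin has not moved either, though the open cover hides most of it.

I'll let it rest briefly and hand in.

>>> apply_moves(
  motion=[
    [0.79,0,0,0,0],
    [0.79,0,0,0,0],
    [0.79,0,0,0,0],
    [0.79,0,0,0,0],
    [0.79,0,0,0,0],
  ],
)

```text
time: 18.35
tool_pos: [0.4363, 0.1406, 0.3926]
tool_rot: [[-0.358, 0.934, -0.001], [0.934, 0.358, -0.0], [0.0, -0.001, -1.0]]
ft_force: [0.1, 0.0, -0.2]
opening: 0.0098
finger_force: 0.0
```

```bash
python3 -c "
from cell import ticket; print(ticket.job_done())"
```

```text
the job is handed in; nothing more can be done
None
```

I handed the job in at 18.4 s with no verdict shown: the yellow-lidded tin stands about 130 mm behind the hinge, the cover leans fully open, the dish moved about 2 mm at most, and the hand is clear; the tin did wedge between the fingers at about 7 N for a moment early in the push, until I backed off and narrowed them.

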